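# Set the document stand's leg to its length mark and hold the cam lever shut

## Robot

A 6-joint arm with a two-finger parallel gripper is mounted at the origin on a cart in front of the work surface, level with it; the furniture and walls round the work are solid. World frame = base frame: x ahead of the robot, y to its left, z up, the work surface at z = 0. Lengths are in m, angles in rad, forces in N, time in s.
With the tool pointing down it reaches from about 0.375 to 0.9 m from the base axis. Payload 3.1 kg.
Tool frame: the origin (TCP) lies at the very end of the fingers, on their centre line; the grasp point (between the pads) lies 19 mm behind it (manip.pinch_z is the distance from the TCP to the grasp point, in m); z points along the fingers, y is the direction in which the jaws open and shut (so a half turn about z gives the same grasp; the last joint's range is limited). The gripper opens to 85 mm and grips with 20 to 120 N. Pads are 22 mm wide; open, the fingers measure 114 mm over their backs; the gripper's body (76 mm by 85 mm) begins 54 mm behind the grasp point. The pads swing forward as they close: fully open they stand 13 mm farther back than shut.
Start: joints at [-1.52, 0.527, 1.433, -0, 1.181, -0.178], TCP at [0.142, -0.609, 0.231] pointing down, gripper open.
Joint ranges: [-3.08, 3.08], [-0.75, 2.2], [0.22, 2.44], [-1.43, 4.57], [0, 2.65], [-2.85, 2.85]. Speed limits (rad/s): [2.79, 2.79, 3.14, 3.14, 3.14, 3.14].

## Interface

Orientations are given as a unit quaternion [x, y, z, w].
In Python, from station import manip gives the robot as it stands.
- The arm moves only by the tool drive_tool, never from a script. Its argument "increments" is a list of rows, each a list of 7 numbers: the closure in counts, from 0 (fully open) to 255 (shut), then the shift along the tool's x, y, z in cm, then the turn, a rotation vector about the tool's x, y, z in rad. A call has 1 to 20 rows; each row is the pose to reach, as a shift and turn from the pose commanded when the call began, along the tool's axes at that moment; what a row does not reach only later rows make up. A row lasts 1/10 s, in which the tool goes at most 50 mm and 8.59 degrees, less where a joint would pass 70% of its speed; a pose out of reach is approached as far as the arm can. A call with a gripper value outside its range is refused whole. The fingers move at their own pace and stop on an object; "force" is the grip in N (left out, the last holds). Time passes only in rows, so rows that repeat a pose let the fingers close. It gives the time, the measured TCP pose, the force and the opening at its end, in the units of the state.
- manip.sense(): the state, without advancing time (a new reading comes with each control period).
- manip.snapshot(name): name is "scene" or "top" or "wrist"; returns the picture (400x640x3 uint8, red, green, blue); there is no depth.
- manip.camera_model(name): a dict with "mtx" (3x3 intrinsics, pixels), "k1" (the pictures are not rectified: a ray, as slopes to the right and down, at radius r is drawn at 1 + k1 r^2 times it, then the intrinsics apply), "cam_to_world" (4x4, takes a point from camera to world coordinates). Camera axes: x right, y down, z forward; pixel columns grow to the right and rows downward; lengths in m; the calibration is good to about 2 mm. A picture is of the moment at which its call begins: read the wrist's pose just before it. camera_model takes no time and is no camera call; for the wrist camera it gives the pose at the moment of the call.
- manip.sign_off(): hands the job in, once; it reports no verdict.
The state is a dict: "t": time; "q": joint angles; "qd": joint speeds; "tau": joint torques, N m; "tcp_pos": TCP position; "tool_rot": TCP orientation; "force": force on the tool from outside, world axes, zero at the start; "ft_torque": the same for the moment, N m; "finger_gap": opening from 0.0 (shut) to 1.0 (fully open).
Only numpy, scipy, OpenCV 4.12 (cv2) and the standard library are available. Lean on these libraries where they do the work, as an engineer would, in place of code of your own. Each camera call takes 0.05 s, during which the arm holds its last target. There are 200 camera calls.

## Task

Draw the spring-loaded leg of the document stand out by its T-handle, with its cam lever still open, until the leg's pointer lines up with the upright tab that marks the length (leave the tab where it is), and keep it there a moment. Then, with the leg still at the mark, pinch the cam lever shut against the grip block, and finish like that, still holding the leg at the mark with thumb rest and lever firmly gripped so that the screw can be put in. Do not shut the lever before the leg is at the mark, and leave the eraser, binder clip and box of staples alone.

Things in the scene. Friction and masses are not known exactly. Their poses are not given: they have to be found in the camera images.
- stand: Document stand, fixed: dark base plate 300x124x12 mm; square tube 44 mm on it (z 34-78 mm, local x -145 to -20 mm); at the rear a leaning copy board 200 mm wide, 225 mm high (local x -155 to -80 mm). Origin: centre of the plate's underside. Local x: the way the leg is drawn out (roughly robot's left); local y: roughly toward the robot. Scale on the +y edge, cam lever on the -y side of the leg.
- leg (a joint): How far the leg is drawn out of the tube, m, along the stand's local +x: 0 in, 0.10 at the stop. A spring pulls it in with about 3 N at 0, rising 45 N per m: it runs back whenever let go. The lever does not lock it in place: keep holding.
- handle (a point): Top centre of the black T-handle at the leg's outer end, z 74 mm: a crossbar 96 mm long (local y +-48 mm), 12 mm thick in local x, z 40 to 74 mm. Its inner face, toward the tube, lies 13 mm outward (+x) of leg_grip. Open fingers straddling the grip block and lever from above can push it outward by that face and so draw the leg out without shutting the lever.
- leg_grip (a point): Where the fingers pinch the leg, z 56 mm, axes as the stand's: midway between thumb rest and shut lever. The thumb rest's face is 12.5 mm toward local +y, the outer face of the shut lever 12.5 mm toward -y (shut width 25 mm). The grip block between them is 54 mm long, z 40 to 74 mm; the tube ends 62 mm inward (-x) of here when leg = 0.
- leg_pointer (a point): Lower tip (z 43 mm) of the steel pointer, a 3 mm thick fin at the local +y end of the T-handle. Moves with the leg. It lines up when it has the same local x as mark_tip.
- mark_tip (a point): Top (z 40 mm) of the upright steel tab, 3 mm thick, on the +y edge of the base plate, which marks the length. Axes as the stand's. Stiff: stays where it is unless pushed hard.
- thumb_rest (a point): Centre of the face of the thumb rest, a ribbed grey plate 50x2x32 mm on the local +y face of the grip block; 14 mm inward (-x) of leg_grip.
- lever (a joint): Angle of the cam lever, rad: 0 shut (flat along the grip block), starts 0.24 to 0.36 open. Turns about a vertical pin on the local -y side of the block, 40 mm inward (-x) of leg_grip; the free end swings out toward local -y. Stiff (0.12 N m): stays where it is left.
- lever_tip (a point): Outer corner of the free end of the cam lever, at half its height; 49 mm from the pin and 9 mm outward (+x) of leg_grip when shut. With the lever open it stands up to 30 mm from leg_grip toward local -y.
- lever_pad (a point): Centre of the outer face of the cam lever's aluminium paddle, 42x3x30 mm (z 42 to 72 mm), on which a finger pushes the lever shut.
- eraser: Bystander: block eraser in a sleeve, 23x55x14 mm, origin under its centre, behind the stand. Leave it alone.
- binder_clip: Bystander: black binder clip, 42x41x26 mm, origin under its centre, behind the stand, near the foot of the tall monitor that stands to the left (keep the arm clear of that too). Leave it alone.
- staple_box: Bystander: small carton of staples, 42 x 85 x 26 mm, origin under its centre, on the robot's side of the stand. Leave it alone.

How it is judged:
On the way, in this order (a step that is already met when the one before it is completed fails the run):
1. the leg is drawn out to the mark (pointer within 5 mm of the tab along the leg) with the lever still open (over 0.15 rad) (x of leg_pointer in the frame of mark_tip between -0.005 and 0.005 m and value of joint lever above 0.15 rad), for 0.3 s.
2. the lever is shut (under 0.08 rad) with the leg still at the mark (x of leg_pointer in the frame of mark_tip between -0.005 and 0.005 m and value of joint lever below 0.08 rad), for 0.3 s.
At the end, for the whole second after the job is handed in: The leg stands still with its pointer within 5 mm of the mark's tab along the leg, the cam lever is shut (under 0.08 rad), and the fingers still grip it: more than 3 N on the lever's paddle and more than 3 N on the thumb rest. Eraser, binder clip and staple box are within 30 mm of where they stood (all of step 2 and contact force between the fingers and lever_c2 above 3 N and contact force between the fingers and leg_c4 above 3 N and velocity of joint leg between -0.01 and 0.01 m/s and distance of each of eraser, binder_clip, staple_box from where it was at the start of the episode below 0.03 m); the arm keeps its last pose, push and grip.
It fails at once if the lever is shut (under 0.1 rad) while the leg is more than 8 mm off the mark (value of joint lever below 0.1 rad and (x of leg_pointer in the frame of mark_tip above 0.008 m or x of leg_pointer in the frame of mark_tip below -0.008 m)).
It fails at once if the length mark itself is pushed along (distance of mark_tip from where it was at the start of the episode above 0.004 m).
It fails at once if a bystander is knocked (moved 30 mm) (distance of any of eraser, binder_clip, staple_box from where it was at the start of the episode above 0.03 m).
It also fails if it takes over 35 s, if anything falls off the work surface, if the arm or the gripper's body presses on something with over 40 N, if the wrist force passes 120 N, or if a joint passes its speed limit or range.

## Working session

There is one attempt and no reset: what is moved stays moved. The work goes in short steps, Python scripts to look and compute and a tool call to move; the robot and the scene stay as the last step left them, time stands still between calls to the robot, and variables do not carry over. Pictures are saved under pics/ and viewed, about 8 in all and at most 12, crops included, and the job is handed in when it is done.

Besides the shell and the picture viewer there is one more tool, called after "Emit:" by a JSON object that holds its "method" and its "body", one argument or row to a line. drive_tool: Moves the arm, as the interface text tells. Its arguments: {"type":"object","properties":{"increments":{"type":"array","items":{"type":"array","items":{"type":"number"}}},"force":{"type":"number"}},"required":["increments"]}

```bash
mkdir -p pics; ls; cat > h.py <<'E'
import numpy as np, cv2
from station import manip
def snap(cam,name,scale=1,crop=None):
    m=manip.camera_model(cam); im=np.array(manip.snapshot(cam)); np.savez('pics/'+name,im=im,K=m['mtx'],k1=m['k1'],T=m['cam_to_world'])
    o=im if crop is None else im[crop[1]:crop[3],crop[0]:crop[2]]
    o=cv2.resize(o,None,fx=scale,fy=scale,interpolation=cv2.INTER_CUBIC)
    cv2.imwrite(f'pics/{name}.png',o[:,:,::-1]); return im
def ray(name,u,v):
    d=np.load('pics/'+name+'.npz'); K=d['K']; T=d['T']
    p=cv2.undistortPoints(np.array([[[u,v]]],float),K,np.array([float(d['k1']),0,0,0]))[0,0]
    return T[:3,3],T[:3,:3]@np.array([p[0],p[1],1])
def onz(name,u,v,z):
    o,d=ray(name,u,v); return o+d*(z-o[2])/d[2]
def proj(name,P):
    d=np.load('pics/'+name+'.npz'); T=np.linalg.inv(d['T'])
    r,_=cv2.Rodrigues(T[:3,:3]); return cv2.projectPoints(np.array(P,float).reshape(-1,1,3),r,T[:3,3],d['K'],np.array([float(d['k1']),0,0,0]))[0].reshape(-1,2)
E
python3 - <<'E'
from h import *
s=manip.sense(); print(s); print(manip.pinch_z)
a=snap('scene','scene0'); b=snap('top','top0')
cv2.imwrite('pics/both.png',np.vstack([a,b])[:,:,::-1][:, :])
o=cv2.resize(np.vstack([a,b]),(480,600),interpolation=cv2.INTER_AREA)
for c in('scene','top'):print(np.round(manip.camera_model(c)['cam_to_world'],3).tolist())
E
```

```text
pics
{'t': 0.0, 'q': array([-1.52050576e+00,  5.28495904e-01,  1.43388915e+00,  1.94895461e-05,
        1.18140003e+00, -1.78542948e-01]), 'qd': array([-1.15903198e-03,  1.34879424e-03, -3.66619053e-05,  2.00376609e-03,
        5.03076578e-05, -1.69047669e-03]), 'tau': array([ 8.13019096e-05, -4.42351556e+01, -1.78024650e+01, -1.20233040e-04,
        8.30953155e-03, -9.04818364e-06]), 'tcp_pos': array([ 0.14174761, -0.60798554,  0.23031953]), 'tool_rot': array([ 9.93461367e-01,  1.14163525e-01,  7.92405126e-05, -1.09338296e-03]), 'force': array([ 0.95459144,  0.32508909, -0.6786482 ]), 'ft_torque': array([-0.03190225,  0.04443493, -0.05476703]), 'finger_gap': 1.0038580412524156}
0.0187
[[-0.852, -0.239, 0.466, 0.177], [-0.523, 0.431, -0.735, 0.703], [-0.025, -0.87, -0.492, 0.508], [0.0, 0.0, 0.0, 1.0]]
[[-0.003, -0.998, 0.059, 0.559], [-1.0, 0.002, -0.027, 0.051], [0.027, -0.059, -0.998, 1.03], [0.0, 0.0, 0.0, 1.0]]
```

View pics/top0.png

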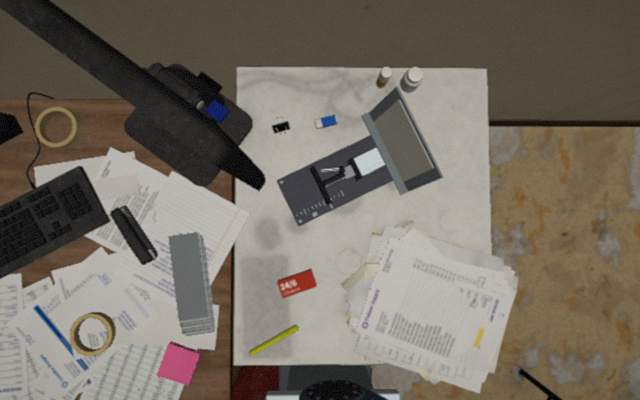

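View pics/scene0.png

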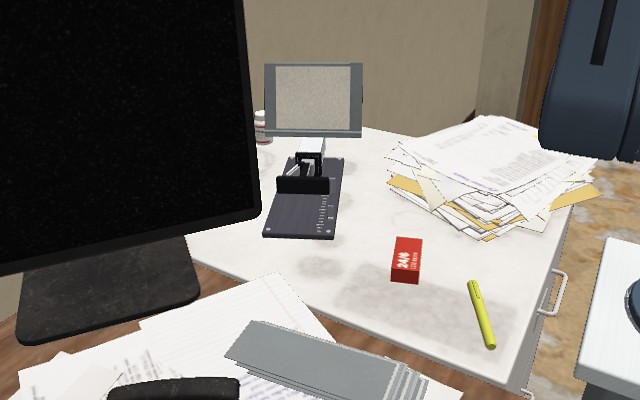

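The top view shows the stand at about (345,175). The plate's left end runs from (278,182) to (298,222) and the T-handle is near (325,185). Next I'll enlarge that region.

```bash
python3 - <<'E'
from h import *
im=np.load('pics/top0.npz')['im'][130:230,270:400]
cv2.imwrite('pics/c1.png',cv2.resize(im,None,fx=6,fy=6,interpolation=cv2.INTER_CUBIC)[:,:,::-1])
im=np.load('pics/scene0.npz')['im'][140:245,255:350]
cv2.imwrite('pics/c2.png',cv2.resize(im,None,fx=5.5,fy=5.5,interpolation=cv2.INTER_CUBIC)[:,:,::-1])
E
```

```text
(no output)
```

View pics/c1.png

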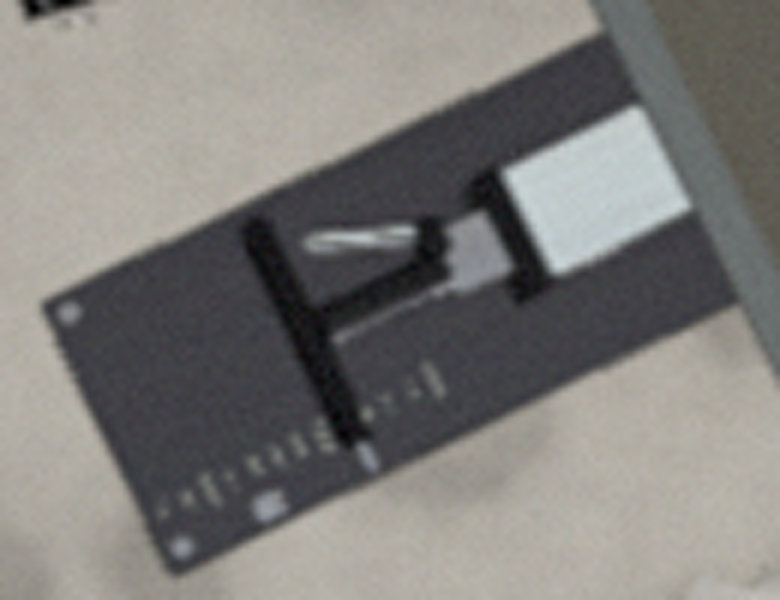

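View pics/c2.png

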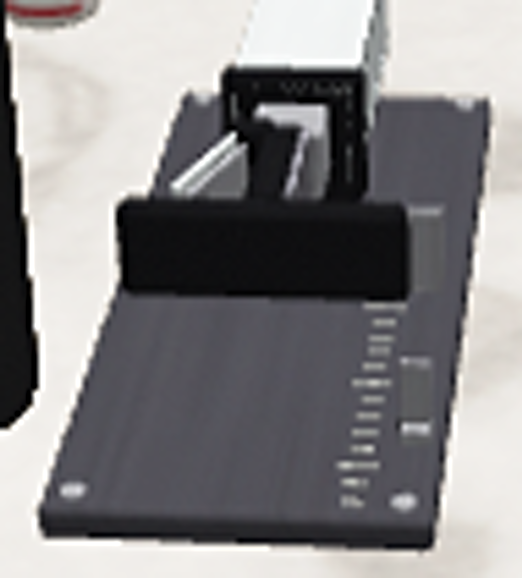

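```bash
python3 - <<'E'
from h import *
g=lambda u,v,z:onz('top0',270+u/6-.4,130+v/6-.4,z)
c1,c2,c3=g(45,302,.012),g(175,573,.012),g(735,300,.012)
c4=g(595,38,.012)
h1,h2=g(258,222,.074),g(350,440,.074)
p=g(368,458,.06);m=g(270,503,.04)
for n,x in zip('c1 c2 c3 c4 h1 h2 p m'.split(),(c1,c2,c3,c4,h1,h2,p,m)):print(n,x.round(4))
print(np.linalg.norm(c1-c2),np.linalg.norm(h1-h2))
for a,b in((c1,c2),(c2,c3),(c1,c4),(h1,h2)):
  d=b-a;print(np.degrees(np.arctan2(d[1],d[0])))
yd=(c2-c1)[:2];yd/=np.linalg.norm(yd);xd=(c2-c3)[:2];xd/=np.linalg.norm(xd);
xd=xd+np.array([yd[1],-yd[0]])*np.sign(xd@np.array([yd[1],-yd[0]]));xd/=np.linalg.norm(xd);yd=np.array([-xd[1],xd[0]]);print(xd,yd)
o=(c1+c2)[:2]/2-.15*xd
for n,x in zip('h1 h2 p m'.split(),(h1,h2,p,m)):print(n,(x[:2]-o)@xd,(x[:2]-o)@yd)
print(o)
E
```

```text
c1 [0.6594 0.1342 0.012 ]
c2 [0.5508 0.0821 0.012 ]
c3 [ 0.66   -0.1439  0.012 ]
c4 [ 0.7669 -0.0882  0.012 ]
h1 [0.6836 0.0489 0.074 ]
h2 [0.601  0.0144 0.074 ]
p [0.5947 0.007  0.06  ]
m [0.578  0.0443 0.04  ]
0.12048443236584375 0.08951581947815726
-154.38406517404755
-64.1971334722874
-64.20573505146864
-157.33492502945882
[-0.43380692  0.90100586] [-0.90100586 -0.43380692]
h1 0.0625262610980204 -0.04505234418014132
h2 0.06728031287313288 0.044337145854009725
p 0.06334299022636393 0.053206549928746905
m 0.10422869130136746 0.05205166648763093
[ 0.6701588  -0.02701844]
```

Plate yaw is about 115.7° for local x, and the plate width and handle length come out at 120 and 90 mm, close to the given 124 and 96. Before moving I'll check the monitor clearance and where the wrist camera sits.

```bash
python3 - <<'E'
from h import *
from scipy.spatial.transform import Rotation as R
s=manip.sense();T=np.eye(4);T[:3,:3]=R.from_quat(s['tool_rot']).as_matrix();T[:3,3]=s['tcp_pos']
C=manip.camera_model('wrist');print((np.linalg.inv(T)@C['cam_to_world']).round(3));print(C['mtx'])
o1,d1=ray('scene0',261,211);o2,d2=ray('top0',263,187)
A=np.c_[d1,-d2];t=np.linalg.lstsq(A,o2-o1,rcond=None)[0];print(o1+d1*t[0],o2+d2*t[1])
# move to waypoint and goal
Rt=T[:3,:3]; print(Rt.T@(np.array([.46,-.12,.30])-T[:3,3])*100, Rt.T@(np.array([.62,.0,.26])-T[:3,3])*100)
print('yaw x',np.degrees(np.arctan2(Rt[1,0],Rt[0,0])))
E
```

```text
[[ 0.002 -0.966 -0.26   0.065]
 [ 1.     0.002  0.    -0.   ]
 [-0.    -0.26   0.966 -0.141]
 [ 0.     0.     0.     1.   ]]
[[352.78422847   0.         320.2334902 ]
 [  0.         352.78422847 201.02803465]
 [  0.           0.           1.        ]]
[0.63495218 0.15901518 0.075624  ] [0.63714616 0.16057609 0.07598253]
[ 42.06810936 -40.32846234  -6.86397355] [ 60.37149412 -48.37886707  -2.84189818]
yaw x 13.109932949367618
```

Emit:
{"method": "drive_tool", "body": {
  "increments": [
    [0, 42, -40.3, -6.9, 0, 0, -1.79],
    [0, 42, -40.3, -6.9, 0, 0, -1.79],
    [0, 42, -40.3, -6.9, 0, 0, -1.79],
    [0, 42, -40.3, -6.9, 0, 0, -1.79],
    [0, 42, -40.3, -6.9, 0, 0, -1.79],
    [0, 42, -40.3, -6.9, 0, 0, -1.79],
    [0, 42, -40.3, -6.9, 0, 0, -1.79],
    [0, 42, -40.3, -6.9, 0, 0, -1.79],
    [0, 42, -40.3, -6.9, 0, 0, -1.79],
    [0, 42, -40.3, -6.9, 0, 0, -1.79],
    [0, 42, -40.3, -6.9, 0, 0, -1.79],
    [0, 42, -40.3, -6.9, 0, 0, -1.79],
    [0, 42, -40.3, -6.9, 0, 0, -1.79],
    [0, 42, -40.3, -6.9, 0, 0, -1.79],
    [0, 42, -40.3, -6.9, 0, 0, -1.79]
  ]
}}

```text
t: 1.6
tcp_pos: [0.4587, -0.1216, 0.2999]
tool_rot: [0.533, 0.846, -0.0, -0.001]
force: [0.7, -0.2, -0.2]
finger_gap: 0.996
```

```bash
cat >> h.py <<'E'
from scipy.spatial.transform import Rotation as R
def go(P,yaw_x_deg):
    s=manip.sense();M=R.from_quat(s['tool_rot']);y=M.as_matrix()[:2,0]
    G=R.from_euler('z',yaw_x_deg,degrees=True)*R.from_euler('x',180,degrees=True)
    print('t',s['t'],'tcp',s['tcp_pos'].round(4),'yaw',np.degrees(np.arctan2(y[1],y[0])).round(2),'F',s['force'].round(1),'gap',round(s['finger_gap'],3),'q',s['q'].round(2))
    print('shift cm',(M.as_matrix().T@(np.array(P)-s['tcp_pos'])*100).round(2),'turn',(M.inv()*G).as_rotvec().round(4))
E
python3 -c "
from h import *
go([.62,-.0,.24],115.7)"
```

```text
t 1.6 tcp [ 0.4587 -0.1216  0.2999] yaw 115.56 F [ 0.7 -0.2 -0.2] gap 0.996 q [-0.49  0.24  1.71 -0.    1.2  -0.94]
shift cm [ 4.   19.8   5.97] turn [-0.0011 -0.0006 -0.0024]
```

Emit:
{"method": "drive_tool", "body": {
  "increments": [
    [0, 4.3, 22.7, 8, 0, 0, -0.002],
    [0, 4.3, 22.7, 8, 0, 0, -0.002],
    [0, 4.3, 22.7, 10, 0, 0, -0.002],
    [0, 4.3, 22.7, 10, 0, 0, -0.002],
    [0, 4.3, 22.7, 10, 0, 0, -0.002],
    [0, 4.3, 22.7, 10, 0, 0, -0.002],
    [0, 4.3, 22.7, 10, 0, 0, -0.002],
    [0, 4.3, 22.7, 10, 0, 0, -0.002]
  ]
}}

```text
t: 2.4
tcp_pos: [0.6446, 0.0143, 0.2007]
tool_rot: [0.533, 0.846, -0.0, -0.0]
force: [0.4, -0.6, 0.1]
finger_gap: 0.999
```

```bash
python3 -c "
from h import *
go([.65,.012,.06],115.7); snap('wrist','w1',1.25)"
```

```text
t 2.4 tcp [0.6446 0.0143 0.2007] yaw 115.65 F [ 0.4 -0.6  0.1] gap 0.999 q [-0.15  0.59  1.41 -0.    1.14 -0.6 ]
shift cm [-0.44  0.4  14.07] turn [-0.0008  0.0001 -0.001 ]
```

View pics/w1.png

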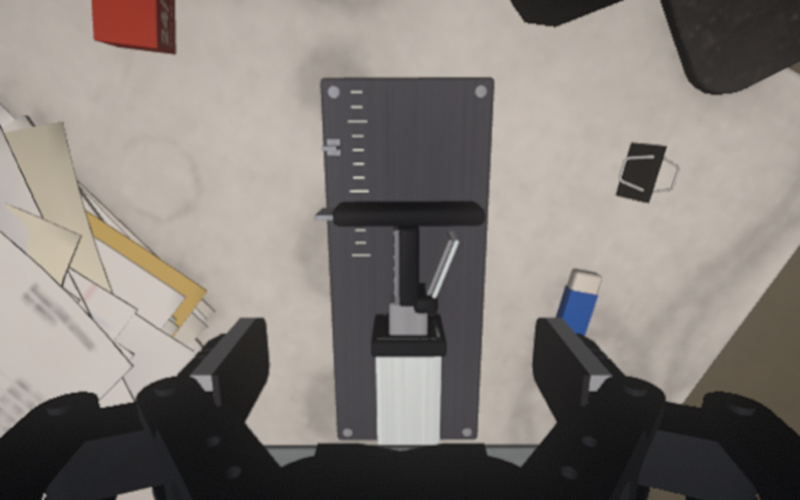

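The wrist view shows the handle at rows 202–226, the pointer at about (322,215), the mark tab at about (332,147), the lever tip at (456,236) and the thumb rest at about (396,270). I'll zoom in for sub-pixel picks.

```bash
python3 - <<'E'
from h import *
im=np.load('pics/w1.npz')['im'][100:260,245:400]
cv2.imwrite('pics/c3.png',cv2.resize(im,None,fx=3.7,fy=3.7,interpolation=cv2.INTER_CUBIC)[:,:,::-1])
im=np.load('pics/w1.npz')['im']
cv2.imwrite('pics/c3.png',np.hstack([cv2.resize(im[100:190,245:295],None,fx=6,fy=6,interpolation=cv2.INTER_CUBIC),cv2.resize(im[150:240,310:390],None,fx=6,fy=6,interpolation=cv2.INTER_CUBIC)])[:,:,::-1])
E
```

```text
(no output)
```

View pics/c3.png

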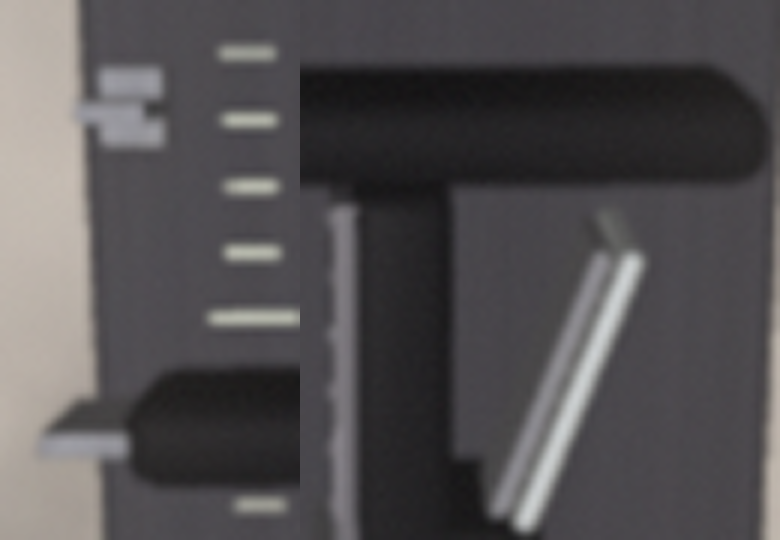

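```bash
python3 - <<'E'
from h import *
L=lambda u,v,z:onz('w1',245+u/6-.4,100+v/6-.4,z)
Rr=lambda u,v,z:onz('w1',310+(u-300)/6-.4,150+v/6-.4,z)
W=lambda u,v,z:onz('w1',u/1.25-.1,v/1.25-.1,z)
c1,c2=W(493,78,.012),W(321.5,79,.012);d=(c2-c1)[:2];print('w',np.linalg.norm(d),np.degrees(np.arctan2(*d[::-1]))-90)
a,b=W(337,438,.012),W(478,438,.012)
for p,q in((c2,a),(c1,b)):
  d=(p-q)[:2];print('len',np.linalg.norm(d),np.degrees(np.arctan2(d[1],d[0])))
th=np.radians(115.7);xd=np.array([np.cos(th),np.sin(th)]);yd=np.array([-xd[1],xd[0]])
o=(c1+c2)[:2]/2-.15*xd;print('o',o)
def pr(n,P):q=P[:2]-o;print(n,(q@xd*1000).round(1),(q@yd*1000).round(1),P.round(4))
pr('mark',L(110,112,.04));pr('foot',L(130,107,.014))
for z in(.074,.07,.06):pr(f'ptr top z{z}',L(85,445,z))
pr('ptr tip front',L(105,401,.043))
pr('handle inner face',Rr(400,484,.074)); pr('handle inner L',L(200,485,.074)); pr('handle outer bottom',L(200,372,.04));pr('h end -y',Rr(768,130,.06));pr('h end+y',L(130,430,.06))
pr('thumb top outer end',Rr(330,207,.072));pr('block edge',Rr(357,300,.074));pr('block edge -y',Rr(447,300,.074))
pr('lever tip',Rr(643,255,.072));pr('lev root',Rr(525,530,.072))
pr('tcp',manip.sense()['tcp_pos'])
E
```

```text
w 0.12020818774685124 -243.94899205560674
len 0.29417045157128013 115.7237714735335
len 0.29473528906245094 116.31984387174857
o [ 0.66903405 -0.02651224]
mark 103.5 52.5 [0.5769 0.044  0.04  ]
foot 103.4 53.6 [0.5759 0.0434 0.014 ]
ptr top z0.074 62.9 52.0 [0.5949 0.0076 0.074 ]
ptr top z0.07 62.1 52.7 [0.5946 0.0066 0.07  ]
ptr top z0.06 60.3 54.5 [0.5938 0.0041 0.06  ]
ptr tip front 63.4 54.4 [0.5925 0.007  0.043 ]
handle inner face 16.8 -0.3 [ 0.662  -0.0113  0.074 ]
handle inner L 57.7 37.4 [0.6103 0.0092 0.074 ]
handle outer bottom 67.1 41.1 [0.6029 0.0162 0.04  ]
h end -y 62.4 -49.9 [0.6869 0.0514 0.06  ]
h end+y 62.3 48.4 [0.5984 0.0087 0.06  ]
thumb top outer end 54.4 9.0 [0.6373 0.0185 0.072 ]
block edge 42.3 5.5 [0.6457 0.0092 0.074 ]
block edge -y 42.3 -6.3 [0.6563 0.0144 0.074 ]
lever tip 47.9 -32.0 [0.6771 0.0306 0.072 ]
lev root 9.5 -17.3 [ 0.6805 -0.0105  0.072 ]
tcp 47.3 4.2 [0.6447 0.0143 0.2013]
```

Frame agrees with the given sizes to about 2%: the leg is in (pointer x about 62 mm, mark about 103.5 mm, travel about 42 mm), and the leg grip line is at y of about -3.5 mm. Now I'll go above the gap and set a partial opening.

Emit:
{"method": "drive_tool", "body": {
  "increments": [
    [69, -1.1, 1.3, 0, 0, 0, -0.001],
    [69, -1.1, 1.3, 4, 0, 0, -0.001],
    [69, -1.1, 1.3, 8, 0, 0, -0.001],
    [69, -1.1, 1.3, 10, 0, 0, -0.001],
    [69, -1.1, 1.3, 10, 0, 0, -0.001],
    [69, -1.1, 1.3, 10, 0, 0, -0.001]
  ],
  "force": 40
}}

```text
t: 3.05
tcp_pos: [0.6622, 0.0107, 0.1019]
tool_rot: [0.532, 0.847, 0.0, 0.001]
force: [-0.4, -0.0, 0.6]
finger_gap: 0.728
```

```bash
python3 -c "
from h import *
go([.65,.012,.037],115.7); snap('wrist','w2',1.25)
P=manip.sense()['tcp_pos'];th=np.radians(115.7);xd=np.array([np.cos(th),np.sin(th)]);yd=np.array([-xd[1],xd[0]]);q=P[:2]-[.66903,-.02651];print(q@xd,q@yd)"
```

```text
t 3.05 tcp [0.6622 0.0107 0.1019] yaw 115.75 F [-0.4 -0.   0.6] gap 0.728 q [-0.15  0.73  1.44 -0.    0.97 -0.6 ]
shift cm [ 0.65 -1.05  6.49] turn [0.0014 0.0011 0.0009]
0.03628073048605361 -0.010787007998075679
```

View pics/w2.png

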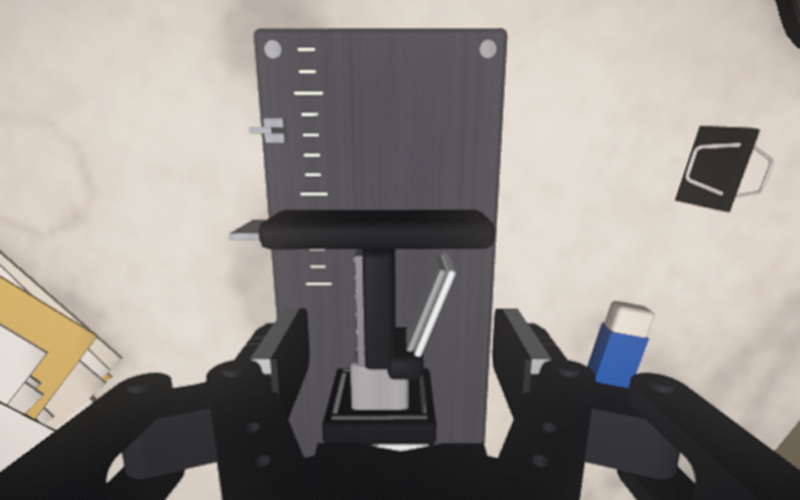

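Opening is 62 mm, fingers at columns 307 and 495 straddle thumb rest (358) and lever tip (452). I'll descend, then ease the fingers up to the handle face.

Emit:
{"method": "drive_tool", "body": {
  "increments": [
    [69, 0, 0, 2.5, 0, 0, 0],
    [69, 0, 0, 4.5, 0, 0, 0],
    [69, 0, 0, 6, 0, 0, 0],
    [69, 0, 0, 6.5, 0, 0, 0],
    [69, 0, 0, 6.5, 0, 0, 0],
    [69, 0.4, 0, 6.5, 0, 0, 0],
    [69, 0.7, 0, 6.5, 0, 0, 0],
    [69, 1.0, 0, 6.5, 0, 0, 0],
    [69, 1.3, 0, 6.5, 0, 0, 0],
    [69, 1.5, 0, 6.5, 0, 0, 0],
    [69, 1.5, 0, 6.5, 0, 0, 0]
  ]
}}

```text
t: 4.2
tcp_pos: [0.6561, 0.0254, 0.0359]
tool_rot: [0.531, 0.847, 0.0, 0.001]
force: [1.5, -2.7, 1.6]
finger_gap: 0.728
```

```bash
cat >> h.py <<'E'
th=np.radians(115.7);xd=np.array([np.cos(th),np.sin(th)]);yd=np.array([-xd[1],xd[0]])
def loc():
    s=manip.sense();q=s['tcp_pos'][:2]-[.66903,-.02651]
    print('t',s['t'],'local mm',(q@xd*1e3).round(1),(q@yd*1e3).round(1),'z',s['tcp_pos'][2].round(4),'Fx,Fy local',(s['force'][:2]@xd).round(1),(s['force'][:2]@yd).round(1),'Fz',s['force'][2].round(1),'gap',round(s['finger_gap'],3))
E
python3 -c "
from h import *
loc()"
```

```text
t 4.2 local mm 52.4 -10.9 z 0.0359 Fx,Fy local -3.1 -0.2 Fz 1.6 gap 0.728
```

Contact at about 3 N along the leg. I'll draw out most of the way, then look.

Emit:
{"method": "drive_tool", "body": {
  "increments": [
    [69, 0.5, 0, 0, 0, 0, 0],
    [69, 1.0, 0, 0, 0, 0, 0],
    [69, 1.5, 0, 0, 0, 0, 0],
    [69, 2.0, 0, 0, 0, 0, 0],
    [69, 2.5, 0, 0, 0, 0, 0],
    [69, 2.8, 0, 0, 0, 0, 0],
    [69, 2.8, 0, 0, 0, 0, 0],
    [69, 2.8, 0, 0, 0, 0, 0]
  ]
}}

```text
t: 5.0
tcp_pos: [0.6431, 0.0509, 0.0352]
tool_rot: [0.531, 0.847, 0.0, -0.0]
force: [3.2, -3.1, 1.9]
finger_gap: 0.731
```

```bash
python3 -c "
from h import *
loc(); snap('wrist','w3',1.25)"
```

```text
t 5.0 local mm 81.0 -10.2 z 0.0352 Fx,Fy local -4.2 -1.6 Fz 1.9 gap 0.731
```

View pics/w3.png

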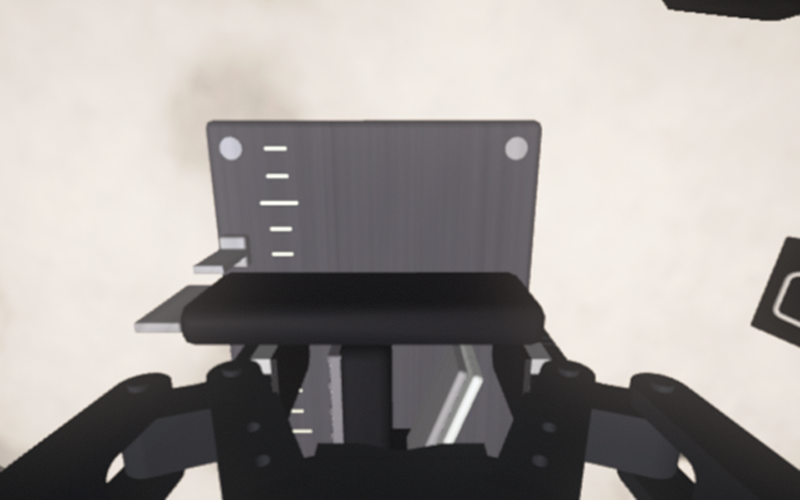

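```bash
cat > m.py <<'E'
from h import *
def pl(n,im,u,v,z):
    q=onz(im,u/1.25-.1,v/1.25-.1,z)[:2]-[.66903,-.02651]; print(n,(q@xd*1e3).round(1),(q@yd*1e3).round(1))
E
python3 - <<'E'
from m import *
pl('mark','w3',210,268,.04)
pl('ptr tip front','w3',198,287,.043)
for z in(.06,.065,.07):pl(f'ptr top {z}','w3',155,327,z)
pl('handle inner','w3',365,345,.074)
pl('plate end','w3',374,121,.012)
im=np.load('pics/w3.npz')['im'][180:280,100:200]
cv2.imwrite('pics/c4.png',cv2.resize(im,None,fx=6,fy=6,interpolation=cv2.INTER_CUBIC)[:,:,::-1])
E
```

```text
mark 104.3 51.7
ptr tip front 98.9 54.9
ptr top 0.06 92.8 60.4
ptr top 0.065 95.1 57.4
ptr top 0.07 97.4 54.4
handle inner 94.5 -0.9
plate end 151.0 -0.3
```

View pics/c4.png

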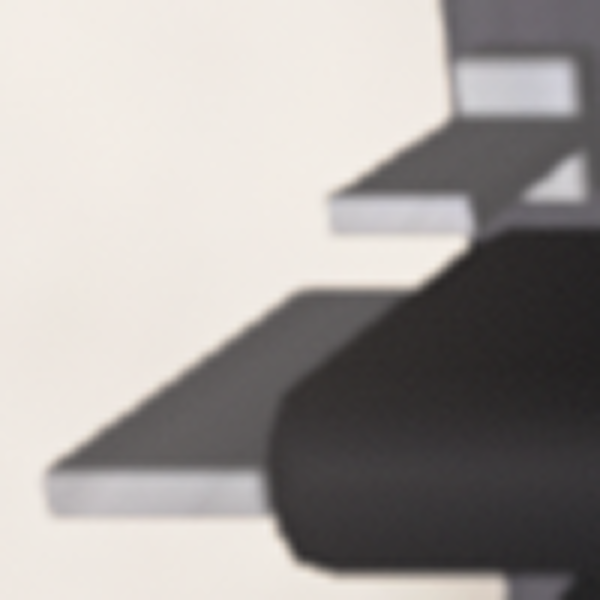

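The pointer front lower edge is at 99.3 mm, so its centre is about 97.8 mm. The mark top is at 104.2 mm, leaving about 6.3 mm. The lever is still open.

Emit:
{"method": "drive_tool", "body": {
  "increments": [
    [69, 0.3, 0, 0, 0, 0, 0],
    [69, 0.5, 0, 0, 0, 0, 0],
    [69, 0.6, 0, 0, 0, 0, 0],
    [69, 0.63, 0, 0, 0, 0, 0],
    [69, 0.63, 0, 0, 0, 0, 0],
    [69, 0.63, 0, 0, 0, 0, 0],
    [69, 0.63, 0, 0, 0, 0, 0]
  ]
}}

```text
t: 5.75
tcp_pos: [0.6406, 0.056, 0.0352]
tool_rot: [0.531, 0.847, -0.0, 0.0]
force: [4.4, -3.7, 1.8]
finger_gap: 0.728
```

```bash
python3 -c "
from h import *
loc(); im=snap('wrist','w4',1.25)[150:280,90:250]
cv2.imwrite('pics/c5.png',cv2.resize(im,None,fx=4.5,fy=4.5,interpolation=cv2.INTER_CUBIC)[:,:,::-1])"
```

```text
t 5.75 local mm 86.7 -10.2 z 0.0352 Fx,Fy local -5.3 -2.4 Fz 1.8 gap 0.728
```

View pics/c5.png

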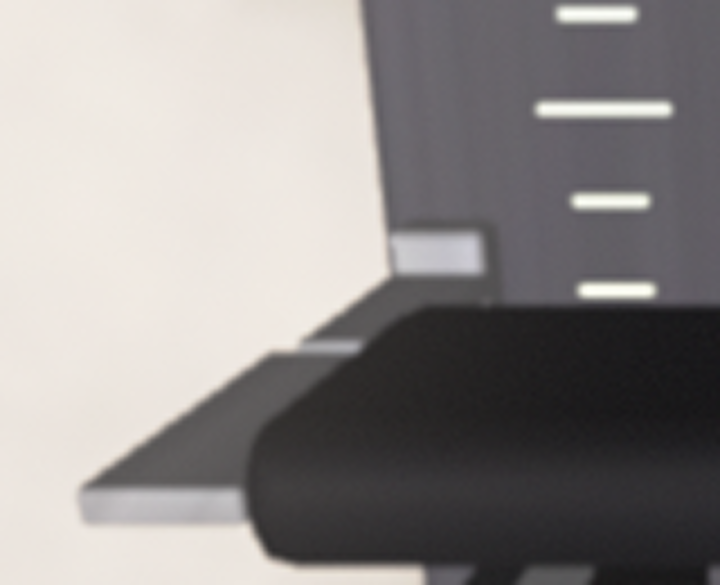

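```bash
python3 - <<'E'
from m import *
def p5(n,u,v,z):
    q=onz('w4',90+u/4.5-.4,150+v/4.5-.4,z)[:2]-[.66903,-.02651]; print(n,(q@xd*1e3).round(1),(q@yd*1e3).round(1))
p5('mark front',325,341,.04);p5('ptr front',300,353,.043);p5('ptr front',300,351,.043)
E
```

```text
mark front 105.3 54.8
ptr front 105.2 55.7
ptr front 105.4 55.7
```

Aligned to within 0.3 mm. Next I'll centre the jaws on the grip line and close partway.

Emit:
{"method": "drive_tool", "body": {
  "increments": [
    [69, 0, -0.2, 0, 0, 0, 0],
    [69, 0, -0.4, 0, 0, 0, 0],
    [69, 0, -0.6, 0, 0, 0, 0],
    [69, 0, -0.7, 0, 0, 0, 0],
    [100, 0, -0.7, 0, 0, 0, 0],
    [120, 0, -0.7, 0, 0, 0, 0],
    [120, 0, -0.7, 0, 0, 0, 0],
    [120, 0, -0.7, 0, 0, 0, 0]
  ],
  "force": 30
}}

```text
t: 6.6
tcp_pos: [0.6347, 0.0531, 0.0357]
tool_rot: [0.531, 0.847, 0.0, 0.001]
force: [2.8, -3.4, 3.1]
finger_gap: 0.531
```

```bash
python3 -c "
from h import *
loc(); im=snap('wrist','w5',1.25)"
```

```text
t 6.6 local mm 86.6 -3.6 z 0.0357 Fx,Fy local -4.3 -1.0 Fz 3.1 gap 0.531
```

View pics/w5.png

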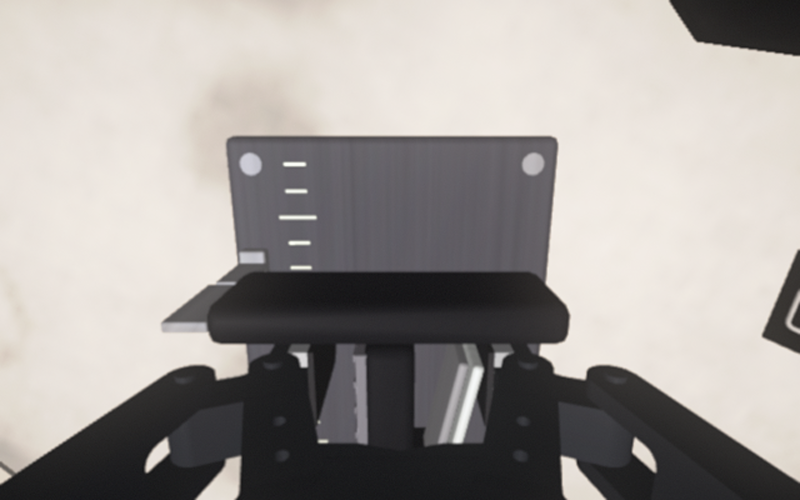

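The lever (tip at about (480,370)) is just at the right pad and the thumb rest is clear of the left one. The pointer is still beside the tab at (210,285). Closing.

Emit:
{"method": "drive_tool", "body": {
  "increments": [
    [135, 0, 0, 0, 0, 0, 0],
    [150, 0, 0, 0, 0, 0, 0],
    [165, 0, 0, 0, 0, 0, 0],
    [180, 0, 0, 0, 0, 0, 0],
    [195, 0, 0, 0, 0, 0, 0],
    [210, 0, 0, 0, 0, 0, 0],
    [230, 0, 0, 0, 0, 0, 0],
    [230, 0, 0, 0, 0, 0, 0],
    [230, 0, 0, 0, 0, 0, 0],
    [230, 0, 0, 0, 0, 0, 0]
  ],
  "force": 40
}}

```text
t: 7.65
tcp_pos: [0.6347, 0.0531, 0.0358]
tool_rot: [0.531, 0.847, 0.0, 0.001]
force: [3.5, -4.1, 5.3]
finger_gap: 0.281
```

```bash
python3 -c "
from h import *
loc(); im=snap('wrist','w6',1.25)
a=cv2.resize(im[150:280,90:250],None,fx=2.5,fy=2.5,interpolation=cv2.INTER_CUBIC);b=cv2.resize(im[200:380,200:460],(469,325),interpolation=cv2.INTER_CUBIC)[:, :400]
cv2.imwrite('pics/c6.png',np.hstack([a,b])[:,:,::-1])"
```

```text
t 7.65 local mm 86.6 -3.6 z 0.0358 Fx,Fy local -5.2 -1.4 Fz 5.3 gap 0.281
```

View pics/c6.png

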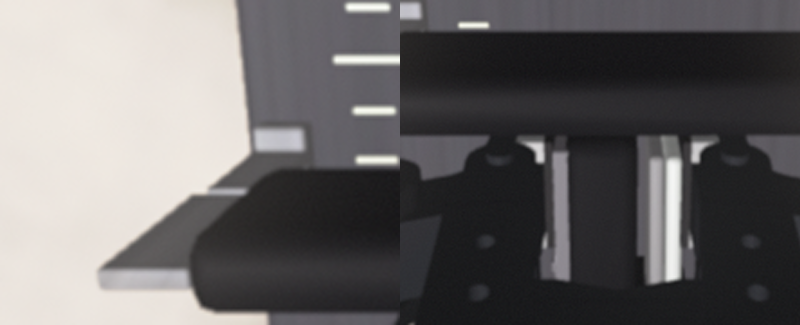

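Both pads sit on the thumb rest and the now-parallel lever, with a 24 mm opening. The pointer's front edge (row 196) is still aligned with the tab (row 190), as before. A short hold, then hand in.

Emit:
{"method": "drive_tool", "body": {
  "increments": [
    [230, 0, 0, 0, 0, 0, 0],
    [230, 0, 0, 0, 0, 0, 0],
    [230, 0, 0, 0, 0, 0, 0],
    [230, 0, 0, 0, 0, 0, 0],
    [230, 0, 0, 0, 0, 0, 0]
  ],
  "force": 45
}}

```text
t: 8.2
tcp_pos: [0.6346, 0.0531, 0.0358]
tool_rot: [0.531, 0.847, 0.0, 0.001]
force: [2.6, -4.3, 5.1]
finger_gap: 0.279
```

```bash
python3 -c "
from h import *
loc(); manip.sign_off()"
```

```text
t 8.2 local mm 86.6 -3.5 z 0.0358 Fx,Fy local -5.0 -0.5 Fz 5.1 gap 0.279
the job is handed in; nothing more can be done
```

I drew the leg out about 42 mm with the open fingers pushing on the T-handle's inner face and the lever still open. I held it at the mark, centred the jaws on the grip line and pinched the lever shut. The job was handed in at 8.2 s, still gripping with 45 N commanded.

- **Alignment:** Measured before closing, the pointer's front edge was within about 0.3 mm of the tab's. After closing, the picture looked the same by eye; I did not recompute it.
- **Lever and grip:** The last wrist picture shows the lever lying flat against the block with a pad on each side. The opening is about 24 mm against the stated shut width of 25 mm, a difference I put down to gripper calibration. I could not read the force on each pad directly.
- **Forces and stillness:** The tool felt about 5 N along the leg, as expected from the spring, and almost no sideways load. The tool did not move during the final hold.
- **Bystanders:** I took no final picture of the whole scene. The fingers stayed well clear of the eraser, binder clip and staple box throughout.
- **Disagreement:** My plate measurements came out 2–3% smaller than the given sizes, so I aligned the pointer directly against the tab in the image.

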